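# Tip the rolls out of the bail pail into the serving tray

### The arm

A 6-joint arm with a two-finger parallel gripper is mounted at the origin on a cart in front of the work surface, level with it; the furniture and walls round the work are solid. World frame = base frame: x ahead of the robot, y to its left, z up, the work surface at z = 0. Lengths are in m, angles in rad, forces in N, time in s.
With the tool pointing down it reaches from about 0.35 to 0.775 m from the base axis. Payload 7.3 kg.
Tool frame: the origin (TCP) lies on the centre line of the jaws, within the pads' length; the fingertips stand nose_length ahead of it and the grasp point (between the pads) lies 3 mm ahead of it (nose_length is the distance from the TCP to the fingertips, in m); z points along the fingers, y is the line along which they close (so a half turn about z gives the same grasp; the last joint's range is limited). The gripper opens to 92 mm and grips with 3 to 60 N. Pads are 19 mm wide; open, the fingers measure 130 mm over their backs; the gripper's body (75 mm by 190 mm) begins 47 mm behind the grasp point.
Start: joints at [-1.481, 0.342, 1.524, -0, 1.275, -0.146], TCP at [0.123, -0.51, 0.249] pointing down, gripper open.
Joint ranges: [-2.53, 2.53], [-0.77, 2.02], [0.04, 2.7], [-1, 4.14], [0.28, 2.66], [-3.11, 3.11]. Speed limits (rad/s): [2.57, 2.57, 3.14, 3.14, 3.14, 3.14].

### API

Orientations are given as a unit quaternion [x, y, z, w].
In Python, from bench import * gives the robot as it stands. Calls block until the motion is done:
- movep(position, orientation): joint-space move of the TCP to a pose.
- movel(position, ori=None, vel=0.15, guard=None): straight line of the TCP; ori=None keeps the orientation; vel is the mean speed in m/s. With guard (N) it stops when the force on the tool has changed by that much, and returns True; else False.
- move_j(angles): joint-space move.
- open_gripper() and close_gripper(strength=None): open the fingers fully, or close them until they stop; strength is the grip in N (None keeps the last).
- sleep(seconds).
- ik(position, orientation): joint angles nearest the present ones, or None.
- state(): the state.
- snapshot(name): name is "scene" or "top" or "wrist"; returns a dict with "pixels" (400x640x3 uint8, red, green, blue), "intrinsics" (3x3 intrinsics, pixels), "world_from_camera" (4x4, takes a point from camera to world coordinates); the wrist camera has in their place "hand_eye" (4x4, takes a point from camera to tool coordinates, whose origin is the TCP and whose axes are the flange's). Camera axes: x right, y up, looking along -z (the intrinsics and any distortion apply to the point x, -y, -z); pixel columns grow to the right and rows downward; lengths in m; the calibration is good to about 2 mm. A picture is of the moment at which its call begins: read the wrist's pose just before it. There is no depth.
A pose or a line that the arm cannot do raises MotionError and nothing moves.
- sign_off(): hands the job in; it is judged then, once.
The state is a dict: "clock": time; "joint_positions": joint angles; "joint_velocities": joint speeds; "tau": joint torques, N m; "tool_pos": TCP position; "tcp_rot": TCP orientation; "ft_force": force on the tool from outside, world axes, zero at the start; "moment": the same for the moment, N m; "opening": finger opening in m; "gripper_force": force on a finger pad.
Only numpy, scipy, OpenCV 4.12 (cv2) and the standard library are available. Lean on these libraries where they do the work, as an engineer would, in place of code of your own. Each camera call takes 0.05 s, during which the arm holds its last target. There are 200 camera calls.

### The job

Of the two steel pails on the counter, pick up the one with the two bread rolls in it by its bail, keep it upright, stand it in the wooden tray with the rolls still inside and let go. Then take the same pail by the wooden ball at its foot and lift it by that so that it swings over, mouth down, and both rolls tumble out into the tray. Lay the emptied pail down in the tray, and leave the empty second pail where it stands.

Things in the scene. Friction and masses are not known exactly. Their poses are not given: they have to be found in the camera images.
- pail_mid (a point): Centre (half-way up, on the axis) of the pail with the rolls: steel, eight-sided, flared, 90 mm high, foot 74 x 110 mm, mouth 112 x 144 mm (x by y), walls 3 mm, inner bottom 4 mm above its underside, 0.28 kg empty. z runs up its axis, x to its front; the ball at its foot sticks out behind (-x); y is the line between the bail's ears.
- pail_bail: Bail of that pail. Origin: middle of its wooden sleeve, a bar 13 mm thick, 58 mm long, along y. Hinged at the pail's sides 80 mm above its underside; upright, the sleeve is 150 mm above the underside, 3 mm behind the pail's axis. It stays at the lean it is left at (at the start up to 0.25 rad forward or back). Gripped across the sleeve and lifted, the pail hangs nearly level.
- pail_knob: Origin: centre of the 24 mm wooden ball on a 9 mm stalk, 115 mm behind that pail's axis, 26 mm above its underside; axes as the pail's. Pinched lightly (5 to 10 N) on its sides (along y) and lifted straight up, the pail swings down to hang 10 degrees past level, mouth down and forward, its rim 180 mm below the ball. Laid down (on its front or propped on its bail), the ball is 155 to 180 mm up.
- roll_1_mid (a point): Centre of the first bread roll: a round golden-brown roll with a cross cut on top, 41 mm in diameter, 35 g. It lies in the bottom of the pail at the start.
- roll_2_mid (a point): Centre of the second bread roll, the same as the first.
- spare_mid (a point): Centre (half-way up) of the second pail, of the same make as the first, with the same bail and ball, but empty. It is to be left alone. The pails stand to the left and right of the tray; which is on which side changes.
- tray: Fixed open wooden tray, 270 mm along its x, 230 mm along its y, 30 mm high, walls 6 mm; the origin is the centre of its underside, the floor inside is 6 mm above it. Its x axis points away from the robot.
Mind the look-alikes: they are no part of the job. What is shaped like the part that bears roll_1_mid but blue is not meant.

How it is judged:
By the outcome, as a careful person would: the job done as asked, in the order asked, and still so for the second after the job is handed in, with the robot touching nothing.
It also fails if it takes over 64 s, if anything falls off the work surface, if the arm or the gripper's body presses on something with over 40 N, if the wrist force passes 120 N, or if a joint passes its speed limit or range.

## Working session

There is one attempt and no reset: what is moved stays moved. The work goes in short steps, each a Python script; the robot and the scene stay as the last script left them, time stands still between calls to the robot, and variables do not carry over. Pictures are saved under pics/ and viewed, at most 10 in all, crops included, and the job is handed in when it is done.

```bash
mkdir -p pics; cat > h.py <<'E'
from bench import *
import numpy as np, cv2
from scipy.spatial.transform import Rotation as R
def save(s,n): cv2.imwrite('pics/'+n, cv2.cvtColor(np.ascontiguousarray(s['pixels']),cv2.COLOR_RGB2BGR))
def wfc(s,st=None):
    if 'world_from_camera' in s: return np.array(s['world_from_camera'])
    T=np.eye(4);T[:3,:3]=R.from_quat(st['tcp_rot']).as_matrix();T[:3,3]=st['tool_pos']
    return T@np.array(s['hand_eye'])
def ray(K,T,u,v):
    d=np.linalg.inv(K)@[u,v,1]; d=T[:3,:3]@[d[0],-d[1],-d[2]]
    return T[:3,3],d/np.linalg.norm(d)
def onz(K,T,u,v,z):
    o,d=ray(K,T,u,v); return o+d*(z-o[2])/d[2]
def tri(r1,r2):
    A=np.stack([r1[1],-r2[1]],1); t=np.linalg.lstsq(A,r2[0]-r1[0],rcond=None)[0]
    a=r1[0]+t[0]*r1[1];b=r2[0]+t[1]*r2[1]; return (a+b)/2,np.linalg.norm(a-b)
def proj(K,T,p):
    q=np.linalg.inv(T)@[*p,1]; q=K@[q[0],-q[1],-q[2]]; return q[:2]/q[2]
def down(a): # tool down, closing axis (y) at world yaw a
    c,s=np.cos(a),np.sin(a); y=np.array([c,s,0]); z=np.array([0,0,-1.]); x=np.cross(y,z)
    return R.from_matrix(np.stack([x,y,z],1)).as_quat()
E
python3 - <<'E'
from h import *
import pickle
st=state(); print(st)
for n in ('scene','top'):
    s=snapshot(n); save(s,n+'0.png'); pickle.dump(s,open(n+'0.pkl','wb')); print(s.keys(),s['intrinsics'],s['world_from_camera'])
E
```

```text
{'clock': 0.0, 'joint_positions': array([-1.48099972e+00,  3.42722483e-01,  1.52504520e+00,  1.33851018e-05,
        1.27540502e+00, -1.45997404e-01]), 'joint_velocities': array([-0.00108788,  0.00034522, -0.00142825,  0.00069745, -0.00099234,
        0.00105543]), 'tau': array([ 1.63708653e-03, -4.31243634e+01, -2.44217795e+01,  7.20553449e-02,
        5.59853262e-02, -1.14118009e-04]), 'tool_pos': array([ 0.12263947, -0.51007597,  0.24803523]), 'tcp_rot': array([ 9.93058114e-01,  1.17622095e-01,  2.85956360e-05, -7.89530476e-04]), 'ft_force': array([-0.00986425, -0.74025743, -0.83065152]), 'moment': array([-0.01666105, -0.03233634, -0.01844815]), 'gripper_force': 0.0, 'opening': 0.09202874619928587}
dict_keys(['pixels', 'intrinsics', 'world_from_camera']) [[405.02739085   0.         316.43784851]
 [  0.         405.02739085 193.67126728]
 [  0.           0.           1.        ]] [[-0.86387127  0.19408286 -0.46482069 -0.03926599]
 [-0.50361121 -0.35130526  0.78927838  0.89359891]
 [-0.01010854  0.91592383  0.40122483  0.56300456]
 [ 0.          0.          0.          1.        ]]
dict_keys(['pixels', 'intrinsics', 'world_from_camera']) [[468.04064786   0.         328.27926217]
 [  0.         468.04064786 201.79482094]
 [  0.           0.           1.        ]] [[-2.15409974e-03  9.88302407e-01 -1.52491679e-01  2.65127393e-01]
 [-9.99903600e-01 -3.69955237e-05  1.38848843e-02  2.50957590e-02]
 [ 1.37168230e-02  1.52506888e-01  9.88207214e-01  1.26206933e+00]
 [ 0.00000000e+00  0.00000000e+00  0.00000000e+00  1.00000000e+00]]
```

View pics/top0.png

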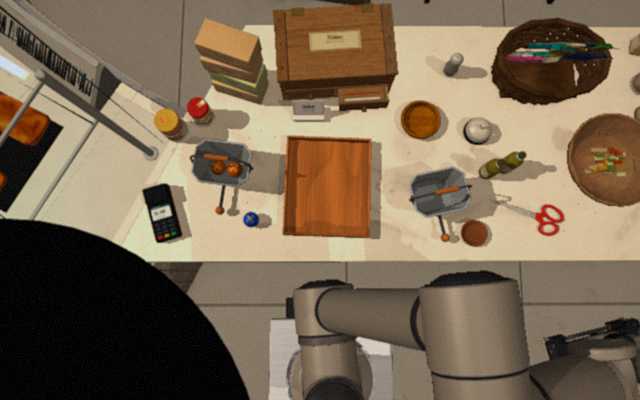

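View pics/scene0.png

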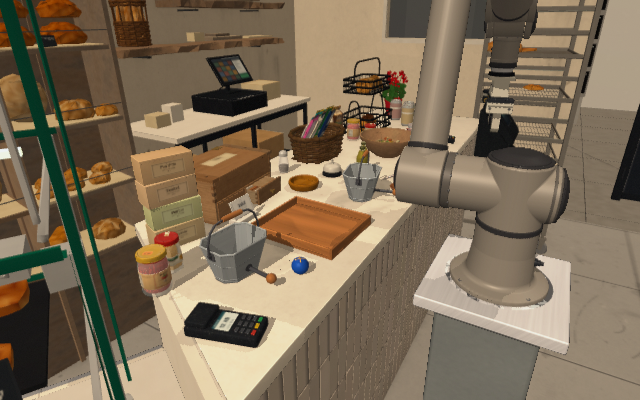

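The top view shows the left pail at (221,163) with two golden rolls at (218,168) and (234,170), and its ball at (220,210). The right pail at (440,195) is empty. The blue ball at (251,219) is the look-alike. The tray is at (328,187). I'll confirm with an enlarged crop and measure.

```bash
python3 - <<'E'
from h import *
import pickle
t=pickle.load(open('top0.pkl','rb'));s=pickle.load(open('scene0.pkl','rb'))
def crop(s,x0,y0,x1,y1,f): return cv2.resize(np.ascontiguousarray(s['pixels'][y0:y1,x0:x1,::-1]),None,fx=f,fy=f,interpolation=cv2.INTER_CUBIC)
a=crop(t,180,130,280,230,4); b=crop(s,190,195,290,295,4)
cv2.imwrite('pics/c1.png',np.hstack([a,b]))
def comps(s,x0,y0,x1,y1):
    h=cv2.cvtColor(np.ascontiguousarray(s['pixels'][y0:y1,x0:x1]),cv2.COLOR_RGB2HSV)
    m=((h[...,0]<20)&(h[...,1]>120)&(h[...,2]>60)).astype(np.uint8)
    n,l,st,c=cv2.connectedComponentsWithStats(m)
    for i in range(1,n):
        if st[i,4]>12: print(st[i,:5]+[x0,y0,0,0,0],c[i]+[x0,y0])
    return m
print('top');comps(t,190,145,260,225);print('scene');comps(s,200,200,290,290)
K=t['intrinsics'];T=wfc(t)
h=cv2.cvtColor(np.ascontiguousarray(t['pixels']),cv2.COLOR_RGB2HSV)
m=((h[...,0]<20)&(h[...,1]>120)&(h[...,2]>60)).astype(np.uint8); m[:,:275]=0;m[:,385:]=0;m[:125]=0;m[245:]=0
c=max(cv2.findContours(m,0,2)[0],key=cv2.contourArea); r=cv2.minAreaRect(c); print(r)
for p in cv2.boxPoints(r): print(p,onz(K,T,*p,0.03))
print('ctr',onz(K,T,*r[0],0.03))
for n,uv,z in (('ball',(220,210),.026),('mid',(221,163),.09),('roll',(218,168),.03),('spareball',(444,238),.026)): print(n,onz(K,T,*uv,z))
E
```

```text
top
[203 153  40  24 502] [223.17330677 164.78087649]
[216 206   8   8  51] [219.29411765 209.76470588]
scene
[201 200  42  25 683] [217.57833089 210.7510981 ]
[252 200  14   5  38] [258.5        201.57894737]
[258 200  32  46 929] [277.34230355 223.80086114]
[251 220   6   6  21] [254.33333333 222.71428571]
[266 273  11  11  85] [270.74117647 277.88235294]
((327.060546875, 186.32113647460938), (86.60548400878906, 99.4894027709961), 1.5911403894424438)
[282.39325 234.84427] [0.36725352 0.12873719 0.03      ]
[285.15576 135.39322] [0.63799647 0.12469301 0.03      ]
[371.72784 137.798  ] [ 0.63168919 -0.11099666  0.03      ]
[368.96533 237.24905] [ 0.36067598 -0.09927773  0.03      ]
ctr [0.49716912 0.01095744 0.03      ]
ball [0.43382075 0.29547346 0.026     ]
mid [0.5464397  0.28293062 0.09      ]
roll [0.54707223 0.30370946 0.03      ]
spareball [ 0.35877918 -0.29874282  0.026     ]
```

View pics/c1.png

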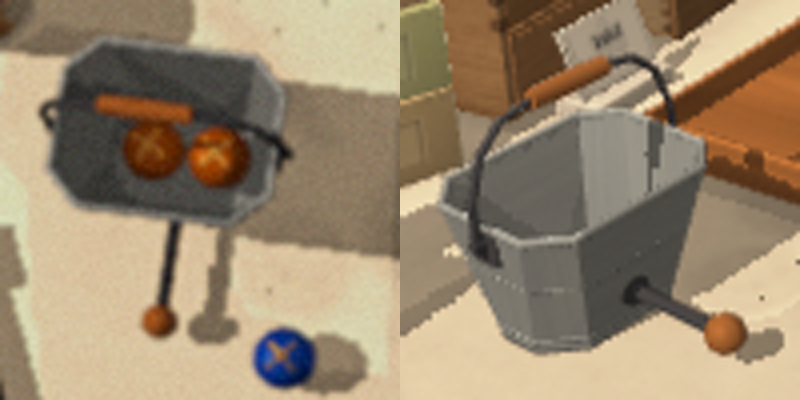

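The crop confirms that the left pail holds two golden rolls with cross cuts, and that the blue ball at crop (285,357) lies outside it. The bail sleeve centre is at top px (216,157) and scene px (231.8,216).

```bash
python3 - <<'E'
from h import *
import pickle
t=pickle.load(open('top0.pkl','rb'));s=pickle.load(open('scene0.pkl','rb'))
r=lambda q,u,v: ray(q['intrinsics'],wfc(q),u,v)
sl=tri(r(t,216,157),r(s,231.8,216)); ball=tri(r(t,219.3,209.8),r(s,270.7,277.9))
print('sleeve',sl,'ball',ball)
e1=onz(t['intrinsics'],wfc(t),204.2,155.7,sl[0][2]);e2=onz(t['intrinsics'],wfc(t),227.7,158.3,sl[0][2]);print(e1,e2,np.linalg.norm(e1-e2))
# look pose: above sleeve, closing along pail x
yaw=-.1; p=sl[0]+[0,0,.14]
for a in (yaw,yaw+np.pi):
    q=ik(p,down(a)); print(a,q)
print(snapshot('wrist')['hand_eye'])
E
```

```text
sleeve (array([0.54624168, 0.28187097, 0.14917029]), np.float64(0.0021959718776783355)) ball (array([0.43374641, 0.2966648 , 0.02828279]), np.float64(0.0006773000114253307))
[0.55040371 0.31127687 0.14917029] [0.54398037 0.25404182 0.14917029] 0.05759435339553268
-0.1 [ 3.51765736e-01  4.87301689e-01  1.18553857e+00 -4.44089210e-16
  1.46875240e+00  4.51765736e-01]
3.041592653589793 [ 3.51765736e-01  4.87301689e-01  1.18553857e+00 -4.44089210e-16
  1.46875240e+00 -2.68982692e+00]
[[ 1.23574963e-04  9.67598746e-01  2.52492874e-01  6.78621657e-02]
 [ 9.99999452e-01 -3.81999020e-04  9.74470582e-04 -4.83652560e-04]
 [ 1.03934854e-03  2.52492615e-01 -9.67598263e-01 -1.35333758e-01]
 [ 0.00000000e+00  0.00000000e+00  0.00000000e+00  1.00000000e+00]]
```

```bash
python3 - <<'E'
from h import *
p=np.array([.546,.2828,.153]); o=down(-.112)
movep(p+[0,0,.12],o); print(state()['clock'])
movel(p,o,vel=.12); close_gripper(25); st=state(); print(st['opening'],st['gripper_force'],st['tool_pos'],st['ft_force'])
movel(p+[0,0,.03],o,vel=.04); print(state()['ft_force'],state()['opening'])
movel(p+[0,0,.09],o,vel=.1)
c=np.array([.4994,.0108]);y=-.028;ax=c+.015*np.array([np.cos(y),np.sin(y)])
g=ax-.003*np.array([np.cos(y),np.sin(y)])
movel([*g,.153+.09],down(y),vel=.1); sleep(.8)
st=state();print(st['clock'],st['tool_pos'],st['opening'],st['ft_force'])
a=snapshot('top')['pixels'][110:260,250:400,::-1];b=snapshot('scene')['pixels'][110:290,190:390,::-1]
f=lambda i:cv2.resize(np.ascontiguousarray(i),(400,400),interpolation=cv2.INTER_CUBIC)
cv2.imwrite('pics/h1.png',np.hstack([f(a),f(b)]))
E
```

```text
3.3
0.012018485914821589 24.993811547756195 [0.54605712 0.28279718 0.15302585] [ 0.30764703  0.22638553 -0.29935115]
[-0.4522052   0.0670965  -2.86009698] 0.012189996105722613
11.0083 [0.51141218 0.01046412 0.24300846] 0.012028808526294366 [-0.04443737  0.1790264  -3.07102912]
```

View pics/h1.png

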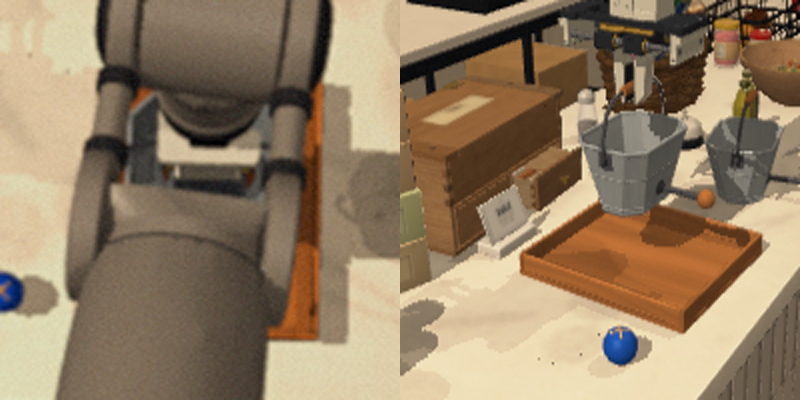

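The pail hangs level over the tray with its ball toward the robot. I'll lower it.

```bash
python3 - <<'E'
from h import *
st=state();p=st['tool_pos'];o=down(-.028)
movel([.51140,.01046,.168],o,vel=.1)
print(movel([.51140,.01046,.154],o,vel=.03,guard=1.8),state()['tool_pos'],state()['ft_force'])
open_gripper(); sleep(.2); movel([.5114,.01046,.27],o,vel=.15)
movep([.42,.26,.27],o)
print(state()['clock'])
import pickle
t=snapshot('top');s=snapshot('scene');pickle.dump((t,s),open('p1.pkl','wb'))
a=t['pixels'][110:260,250:400,::-1];b=s['pixels'][140:290,230:380,::-1]
f=lambda i:cv2.resize(np.ascontiguousarray(i),(400,400),interpolation=cv2.INTER_CUBIC)
cv2.imwrite('pics/h2.png',np.hstack([f(a),f(b)]))
E
```

```text
True [0.51206549 0.01056198 0.15873152] [ 0.64143935 -0.27279498  4.1857005 ]
15.8417
```

View pics/h2.png

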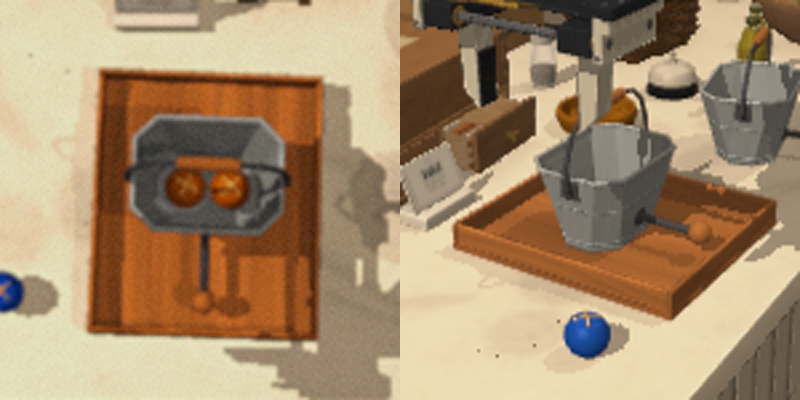

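The pail stands upright in the tray with both rolls inside (crop 185,187 and 230,187). The ball is at top px (326.1,222.9) and scene px (342.5,227).

```bash
python3 - <<'E'
from h import *
import pickle
t,s=pickle.load(open('p1.pkl','rb'))
r=lambda q,u,v: ray(q['intrinsics'],wfc(q),u,v)
b,e=tri(r(t,326.1,222.9),r(s,342.5,227)); bz=onz(t['intrinsics'],wfc(t),326.1,222.9,.032); print(b,e,bz)
assert np.linalg.norm(b[:2]-[.3995,.0136])<.012 and abs(b[2]-.032)<.008
o=down(np.pi/2-.03); x,y=bz[:2]
if abs(ik([x,y,.16],o)[5])>2.9: o=down(-np.pi/2-.03)
movep([.40,.15,.25],o); movep([x,y,.16],o)
movel([x,y,.06],o,vel=.12); hit=movel([x,y,.035],o,vel=.04,guard=6)
print(hit,state()['tool_pos'],state()['ft_force'],state()['joint_positions'])
if not hit:
    close_gripper(8); st=state(); print(st['clock'],st['opening'],st['gripper_force'],st['ft_force'])
save(snapshot('wrist'),'w1.png')
E
```

```text
[0.39792303 0.01348601 0.03310657] 0.0010849751755557958 [0.39854419 0.01368992 0.032     ]
False [0.39856677 0.01367086 0.0349436 ] [-0.04130364  0.50647305  0.46654809] [-1.58499630e-01  4.62887025e-01  2.10947873e+00  5.02099806e-05
  5.69400651e-01 -1.69921621e+00]
21.0417 0.023063036623874118 8.000009804964066 [-0.25698429  0.18454261  0.24109358]
```

The ball is gripped at 23 mm opening. I'll lift straight up.

```bash
python3 - <<'E'
from h import *
st=state();p=st['tool_pos'];o=st['tcp_rot']
for z in (.08,.13,.17,.207):
    movel([p[0],p[1],z],vel=.06); st=state(); print(z,st['opening'],st['ft_force'].round(2),st['clock'])
sleep(1.2); st=state();print(st['ft_force'],st['opening'],st['clock'])
t=snapshot('top');s=snapshot('scene')
a=t['pixels'][110:260,250:400,::-1];b=s['pixels'][120:290,220:390,::-1]
f=lambda i:cv2.resize(np.ascontiguousarray(i),(400,400),interpolation=cv2.INTER_CUBIC)
cv2.imwrite('pics/h3.png',np.hstack([f(a),f(b)]))
E
```

```text
0.08 0.022772490244483967 [ 1.29 -0.63 -1.32] 21.9917
0.13 0.023135606568782132 [-1.13  0.17  2.19] 22.975
0.17 0.022502077529422116 [-5.27 -0.7   7.38] 23.7917
0.207 0.022825349652834656 [ 0.04 -0.25 -2.22] 24.5583
[-1.09178939 -0.12542013 -3.16726097] 0.023148118843117568 25.7583
```

View pics/h3.png

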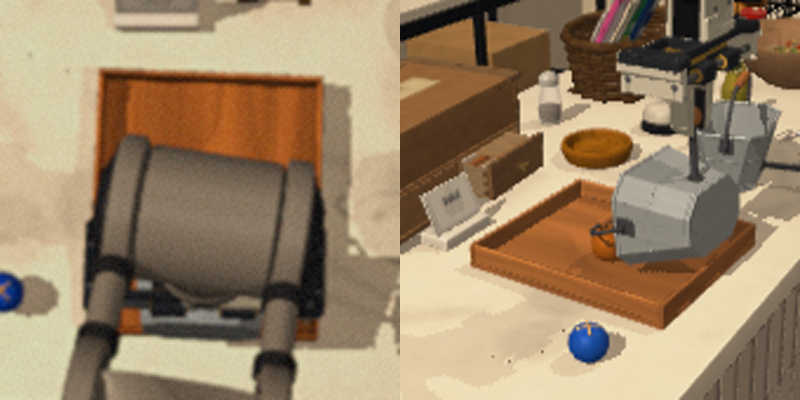

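The pail hangs mouth forward, and a roll shows at the mouth (605,245), perhaps held there by the bail or lip. I'll raise it a little and look at the force and view again.

```bash
python3 - <<'E'
from h import *
p=state()['tool_pos']
movel([p[0],p[1],.24],vel=.06); sleep(1); st=state();print(st['ft_force'],st['opening'],st['clock'])
t=snapshot('top');s=snapshot('scene')
a=t['pixels'][110:260,250:400,::-1];b=s['pixels'][170:270,240:340,::-1]
f=lambda i:cv2.resize(np.ascontiguousarray(i),(400,400),interpolation=cv2.INTER_CUBIC)
cv2.imwrite('pics/h4.png',np.hstack([f(a),f(b)]))
E
```

```text
[-0.37762637  0.12610763 -2.72586031] 0.02298679859298309 27.5583
```

View pics/h4.png

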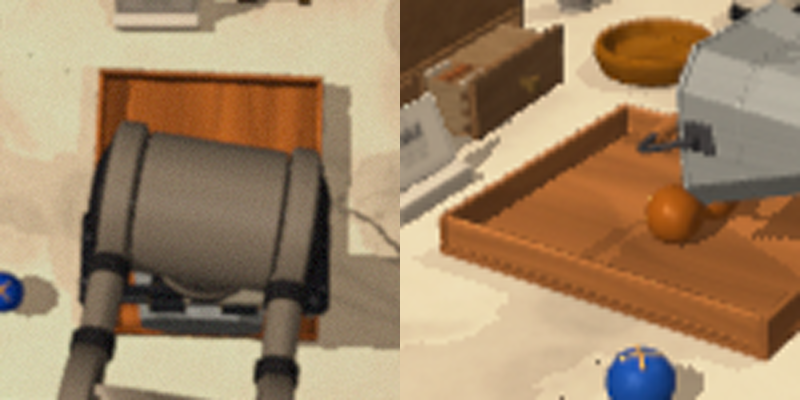

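Both rolls now seem to be on the tray floor, one at scene px (308,223) and the second peeking out behind it at (319,221). I'll locate them relative to the pail's mouth.

```bash
python3 - <<'E'
from h import *
s=snapshot('scene');K=s['intrinsics'];T=wfc(s)
print(onz(K,T,308,223.2,.0265),onz(K,T,319,221,.0265))
p=state()['tool_pos'];print(p,state()['ft_force'])
save(snapshot('wrist'),'w2.png')
E
```

```text
[0.49824517 0.02978926 0.0265    ] [0.47774141 0.00296486 0.0265    ]
[0.39855431 0.01368079 0.24001636] [ 1.22580469 -0.05714081 -1.97068406]
```

View pics/w2.png

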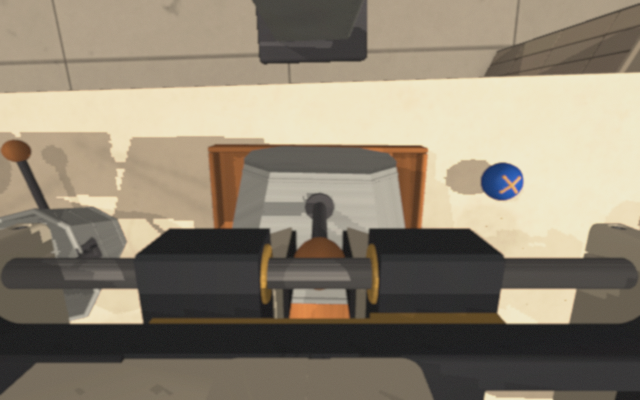

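The pail hangs centred and clear, and the rolls are just ahead of the mouth at x≈0.49. I'll nudge them forward with the lip, then lay the pail down on its front along an arc about the lip.

```bash
python3 - <<'E'
from h import *
y=state()['tool_pos'][1]
def ball(lx,phi):
    c,s=np.cos(phi),np.sin(phi); return lx-(.171*c+.064*s), .006+.171*s-.064*c
movel([.3986,y,.199],vel=.08)
movel([.451,y,.199],vel=.04); movel([.444,y,.199],vel=.05); sleep(.4); print(state()['ft_force'],state()['clock'])
for ph in np.radians([100,96,92,88,84,81,78]):
    bx,bz=ball(.477,ph); g=movel([bx,y,bz+.003],vel=.04,guard=10); st=state(); print(round(np.degrees(ph)),g,st['tool_pos'].round(4),st['ft_force'].round(2),st['opening'])
    if g: break
print(state()['clock'])
t=snapshot('top');s=snapshot('scene')
a=t['pixels'][110:260,250:400,::-1];b=s['pixels'][120:270,230:380,::-1]
f=lambda i:cv2.resize(np.ascontiguousarray(i),(400,400),interpolation=cv2.INTER_CUBIC)
cv2.imwrite('pics/h5.png',np.hstack([f(a),f(b)]))
E
```

```text
[-0.19945714  0.07321232 -3.58490688] 30.575
100 False [0.4435 0.0137 0.1882] [-0.34  0.08 -3.67] 0.02279335490213999
96 False [0.4312 0.0137 0.1859] [ 0.16  0.09 -2.62] 0.022802687103541445
92 False [0.4189 0.0137 0.1822] [ 0.61  1.18 -2.07] 0.022936514493428817
88 False [0.407  0.0137 0.1777] [-0.02  0.66 -1.82] 0.023157083596801496
84 False [0.3954 0.0137 0.1724] [-0.14  0.99 -1.07] 0.02308812696179367
81 False [0.3868 0.0137 0.1678] [-1.07 -0.38 -0.67] 0.023031088782107446
78 True [0.3789 0.0137 0.1633] [-0.18 -0.12  3.36] 0.023002401513838835
33.55
```

View pics/h5.png

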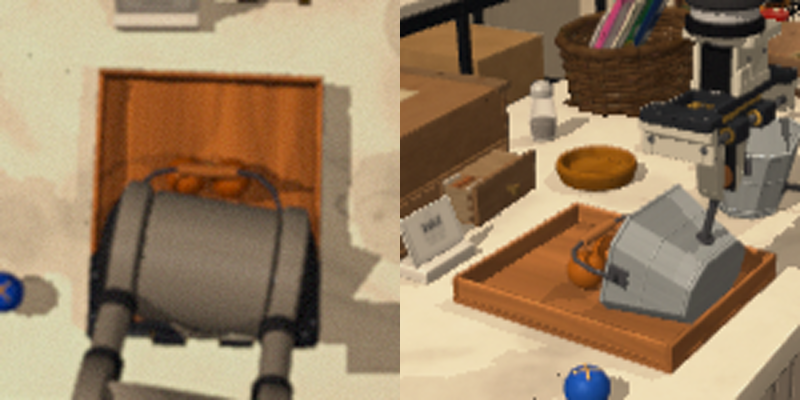

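The pail lies on its front in the tray with both rolls outside, ahead of the mouth (top crop 185,183 and 230,185). I'll release and retreat.

```bash
python3 - <<'E'
from h import *
p=state()['tool_pos']
open_gripper(); sleep(.3); movel([p[0],p[1],.27],vel=.12)
q=state()['joint_positions'].copy(); q[0]+=.9; move_j(q); sleep(.5); print(state()['clock'],state()['ft_force'])
t=snapshot('top');s=snapshot('scene')
a=t['pixels'][110:260,250:400,::-1];b=s['pixels'][120:270,230:380,::-1]
f=lambda i:cv2.resize(np.ascontiguousarray(i),(400,400),interpolation=cv2.INTER_CUBIC)
cv2.imwrite('pics/h6.png',np.hstack([f(a),f(b)]))
E
```

```text
37.9167 [ 0.10738023 -0.76219458  0.41990061]
```

View pics/h6.png

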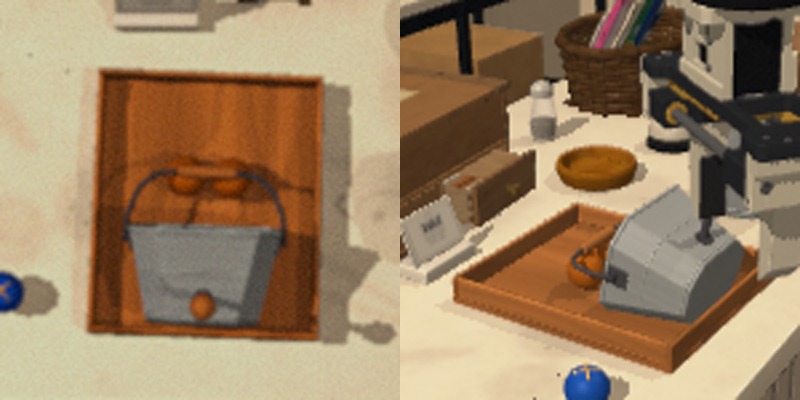

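The pail lies inside the tray with both rolls in front of its mouth (crop 185,178 and 228,180), and the arm is clear.

```bash
python3 -c "
from bench import *
print(sign_off())"
```

```text
the job is handed in; nothing more can be done
None
```

I stood the pail with the rolls in the tray, lifted it by its ball until both rolls tumbled out, laid it empty on its front in the tray, left the second pail alone and handed the job in at about 38 s on the robot's clock.

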